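# Load the sample jar and vial into the carrier

### The job

Put the short wide jar into the wide well of the blue carrier and the slim vial into its narrow well, each standing upright on the bottom of its well. Set them down gently, one at a time, without letting either fall from high up. Leave the tall bottle with the narrow neck where it stands.

Things in the scene. Friction and masses are not known exactly. Their poses are not given: they have to be found in the camera images.
- wide_jar: Short wide round sample jar, white plastic with a flat grey screw cap of the same diameter: 46 mm diameter, 70 mm tall with cap (cap 20 mm), about 100 g. Stands upright, loose on the bench. Origin at the centre of its underside, z up along its axis. It can be gripped across its diameter at any height.
- slim_vial: Slim round sample vial, white plastic with a flat grey screw cap of the same diameter: 28 mm diameter, 85 mm tall with cap (cap 20 mm), about 50 g. Stands upright, loose on the bench. Origin at the centre of its underside, z up along its axis. It can be gripped across its diameter at any height.
- carrier: Blue plastic block fixed to the bench, any yaw: 100 mm (its x) by 210 mm (its y), 35 mm high. Origin: centre of its underside, z up. Two round flat-bottomed wells open in its top, 25 mm deep (floor 10 mm above the underside), 3 mm chamfer at the mouth: wide well, 62 mm diameter, centred at x 0, y +50 mm in its frame; narrow well, 42 mm diameter, at x 0, y -50 mm.
- tall_bottle: Tall bottle that is not part of the job: white plastic, 50 mm diameter body, sloping shoulder, narrow neck with a 30 mm diameter grey cap, 115 mm tall. Stands loose on the bench near the jar and the vial. Origin at the centre of its underside, z up.
Things that resemble listed ones, but are neither listed nor needed, are in the scene too. What is shaped like the wide_jar but orange is not meant.

How it is judged:
By the outcome, as a careful person would: the job done as asked, in the order asked, and still so for the second after the job is handed in, with the robot touching nothing.
It also fails if it takes over 59 s, if anything falls off the work surface, if the arm or the gripper's body presses on something with over 40 N, if the wrist force passes 120 N, or if a joint passes its speed limit or range.

### The arm

A 6-joint arm with a two-finger parallel gripper is mounted at the origin on the work surface. World frame = base frame: x ahead of the robot, y to its left, z up, the work surface at z = 0. Lengths are in m, angles in rad, forces in N, time in s.
With the tool pointing down it reaches from about 0.325 to 0.775 m from the base axis. Payload 5.5 kg.
Tool frame: the origin (TCP) lies midway between the tips of the shut fingers; the grasp point (between the pads) lies 19 mm behind it; z points along the fingers, y is the direction in which the jaws open and shut (so a half turn about z gives the same grasp; the last joint's range is limited). The gripper opens to 85 mm and grips with 20 to 120 N. Pads are 22 mm wide; open, the fingers measure 114 mm over their backs; the gripper's body (76 mm by 85 mm) begins 54 mm behind the grasp point. The pads swing forward as they close: fully open they stand 13 mm farther back than shut.
Start: joints at [-1.404, 0.091, 1.231, -0, 1.82, -0.057], TCP at [0.133, -0.585, 0.206] pointing down, gripper open.
Joint ranges: [-2.87, 2.87], [-0.86, 2.18], [0.17, 2.46], [-1.51, 4.65], [0.06, 2.69], [-2.65, 2.65]. Speed limits (rad/s): [2.57, 2.57, 3.01, 3.14, 3.14, 3.14].

### API

Orientations are given as a 3x3 rotation matrix whose columns are the frame's x, y, z axes.
In Python, from bench import monitor, cams, workorder gives the robot as it stands. The module is installed in compiled form; this text tells all that it offers.
- The arm moves only by the tool carry_out, never from a script. Its argument "motion" is a list of rows, each an object of numbers: "x", "y", "z": the shift along the world's x, y, z in m; "yaw": the turn about the world's z in rad. A call has 1 to 8 rows; each row is the pose to reach, as a shift and turn from the pose commanded when the call began; what a row does not reach only later rows make up. A row lasts 1/10 s, in which the tool goes at most 50 mm and 8.59 degrees, less where a joint would pass 70% of its speed; a pose out of reach is approached as far as the arm can. A call with a gripper value outside its range is refused whole. "hand" is the finger opening in m, from 0 to 0.0854, set as the call begins (left out, the last holds). The fingers move at their own pace and stop on an object; the grip force is fixed at half the most. Time passes only in rows, so rows that repeat a pose let the fingers close. It gives the time, the measured TCP pose, the force and the opening at its end, in the units of the state.
- monitor.observe(): the state, without advancing time (a new reading comes with each control period).
- cams.snapshot(name): name is "scene" or "top" or "wrist"; returns (picture, depth): 480x640x3 uint8, red, green, blue; 480x640 float32, m along the optical axis (not along the pixel's ray), 0 where there is no reading.
- cams.camera_params(name): a dict with "fx", "fy", "cx", "cy" (pixels), "T" (4x4, takes a point from camera to world coordinates). Camera axes: x right, y down, z forward; pixel columns grow to the right and rows downward; lengths in m; the calibration is good to about 2 mm. A picture is of the moment at which its call begins: read the wrist's pose just before it. camera_params takes no time and is no camera call; for the wrist camera it gives the pose at the moment of the call.
- workorder.close_job(): hands the job in, once; it reports no verdict.
The state is a dict: "t": time; "qpos": joint angles; "joint_vel": joint speeds; "joint_torque": joint torques, N m; "tool_pos": TCP position; "ee_rot": TCP orientation; "wrist_force": force on the tool from outside, world axes, zero at the start; "wrist_torque": the same for the moment, N m; "width": finger opening in m.
Only numpy, scipy, OpenCV 4.12 (cv2) and the standard library are available. Lean on these libraries where they do the work, as an engineer would, in place of code of your own. Each camera call takes 0.05 s, during which the arm holds its last target. There are 200 camera calls.

## Working session

There is one attempt and no reset: what is moved stays moved. The work goes in short steps, Python scripts to look and compute and a tool call to move; the robot and the scene stay as the last step left them, time stands still between calls to the robot, and variables do not carry over. Pictures are saved under pics/ and viewed, about 8 in all and at most 12, crops included, and the job is handed in when it is done.

Besides the shell and the picture viewer there is one more tool, called after ">>>" as name(argument=value, ...), one argument or row to a line, values as JSON. carry_out: Moves the arm, as the interface text tells. Its arguments: {"type":"object","properties":{"motion":{"type":"array"},"hand":{"type":"number"}},"required":["motion"]}

```bash
mkdir -p pics; cat > h.py <<'E'
import numpy as np, cv2
from bench import monitor, cams, workorder
def snap(n):
    P=cams.camera_params(n); im,d=cams.snapshot(n)
    v,u=np.mgrid[:480,:640]
    c=np.stack([(u-P['cx'])*d/P['fx'],(v-P['cy'])*d/P['fy'],d],-1)
    T=np.array(P['T']); W=c@T[:3,:3].T+T[:3,3]; W[d==0]=np.nan
    return im,d,W,P
def save(f,im): cv2.imwrite('pics/'+f,im[...,::-1])
E
python3 - <<'E'
from h import *
s=monitor.observe();print({k:np.round(v,3).tolist() for k,v in s.items()})
for n in('top','scene'):
    im,d,W,P=snap(n); save(n+'0.png',im); np.savez(n+'0.npz',im=im,d=d,W=W)
    print(n,np.round(P['T'],3).tolist(),P['fx'])
    m=((W[...,2]>.012)&(W[...,2]<.2)).astype(np.uint8)
    N,l,st,c=cv2.connectedComponentsWithStats(m)
    for i in range(1,N):
        if st[i,4]>60:
            p=W[l==i]; zt=np.percentile(p[:,2],98); t=p[p[:,2]>zt-.006]
            print(np.round(c[i]),st[i,4],'top z',round(zt,3),'ctr',np.round((t.min(0)+t.max(0))/2,3)[:2],'ext',np.round(np.ptp(t,axis=0),3)[:2],im[l==i].mean(0).round())
E
```

```text
{'t': 0.0, 'qpos': [-1.404, 0.092, 1.232, 0.0, 1.82, -0.057], 'joint_vel': [0.002, -0.001, 0.002, 0.002, -0.001, -0.0], 'joint_torque': [0.0, -45.873, -41.803, -0.0, 0.012, -0.0], 'tool_pos': [0.133, -0.585, 0.205], 'ee_rot': [[0.975, 0.222, -0.0], [0.222, -0.975, 0.002], [0.0, -0.002, -1.0]], 'wrist_force': [0.618, 0.186, -0.007], 'wrist_torque': [-0.025, 0.033, -0.023], 'width': 0.085}
top [[0.02, -0.992, 0.127, 0.439], [-1.0, -0.021, -0.001, -0.029], [0.003, -0.127, -0.992, 0.845], [0.0, 0.0, 0.0, 1.0]] 482.6566851745001
[385.  53.] 7332 top z 0.021 ctr [ 0.898 -0.14 ] ext [0.166 0.213] [205. 209. 201.]
[185.  43.] 4125 top z 0.061 ctr [0.896 0.22 ] ext [0.103 0.132] [189. 170. 150.]
[34. 99.] 6104 top z 0.097 ctr [0.797 0.465] ext [0.122 0.065] [ 72. 121.  81.]
[307. 125.] 2239 top z 0.046 ctr [ 0.75  -0.001] ext [0.089 0.089] [202. 206. 210.]
[527. 153.] 2224 top z 0.131 ctr [ 0.705 -0.383] ext [0.034 0.034] [110. 115. 112.]
[466. 173.] 889 top z 0.072 ctr [ 0.666 -0.275] ext [0.045 0.045] [181. 121.  41.]
[209. 237.] 6278 top z 0.037 ctr [0.554 0.159] ext [0.23  0.184] [ 73. 13
[... 1010 characters left out ...]
9] ext [0.033 0.012] [93. 99. 97.]
[258. 205.] 1509 top z 0.114 ctr [ 0.46  -0.109] ext [0.035 0.029] [134. 122. 112.]
[427. 230.] 4971 top z 0.035 ctr [0.558 0.159] ext [0.23  0.183] [ 31.  92. 184.]
[159. 287.] 3651 top z 0.083 ctr [ 0.485 -0.308] ext [0.032 0.028] [159.  92.  23.]
[218. 288.] 1366 top z 0.07 ctr [ 0.623 -0.197] ext [0.047 0.045] [117. 109. 101.]
[372. 333.] 3377 top z 0.044 ctr [ 0.754 -0.001] ext [0.09 0.09] [201. 207. 204.]
[ 83. 358.] 4099 top z 0.129 ctr [ 0.708 -0.382] ext [0.036 0.035] [103. 108. 105.]
[575. 383.] 7854 top z 0.059 ctr [0.901 0.219] ext [0.102 0.133] [203. 174. 142.]
[298. 444.] 10575 top z 0.021 ctr [ 0.887 -0.138] ext [0.128 0.203] [225. 227. 212.]
```

View pics/top0.png

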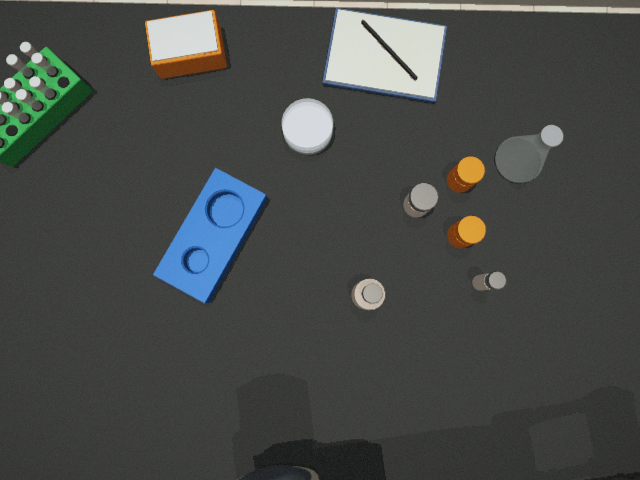

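View pics/scene0.png

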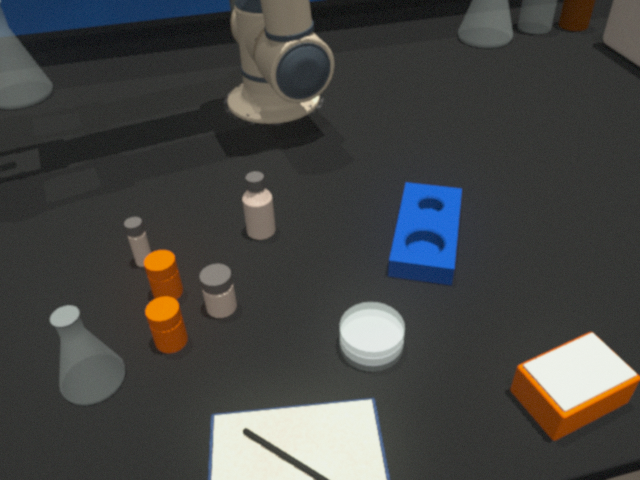

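The top view shows my two targets and the lookalikes:
- **Jar candidates:** the grey-capped white jar at (421,199), and orange jars at (467,172) and (467,231). I choose the grey-capped one.
- **Vial candidates:** the slim vial at (490,281), the necked bottle at (368,294), the flask at (520,155), and tubes in the green rack at (30,80). I choose (490,281).
- **Wells:** wide at (225,209) and narrow at (196,260).

The scene view agrees: jar (218,288), vial (137,242), bottle (258,205).

```bash
python3 - <<'E'
from h import *
for n in('top','scene'):
    f=np.load(n+'0.npz');im,W=f['im'].astype(int),f['W']
    z=W[...,2]
    b=(im[...,2]>im[...,0]+50)&(abs(z-.0355)<.005)&(abs(W[...,0]-.555)<.15)&(abs(W[...,1]-.16)<.13)
    (cx,cy),(w,h),a=cv2.minAreaRect((W[b][:,:2]*1000).astype(np.float32))
    print(n,'rect mm',cx,cy,w,h,a)
    fl=(im[...,2]>im[...,0])&(abs(z-.01)<.005)&(abs(W[...,0]-cx/1000)<.1)&(abs(W[...,1]-cy/1000)<.1)
    for nm,x,y,zt in(('jar',.62,-.197,.07),('vial',.484,-.308,.085),('bottle',.457,-.109,.115)):
        t=W[(abs(z-zt)<.004)&(np.hypot(W[...,0]-x,W[...,1]-y)<.03)]
        print(nm,cv2.minEnclosingCircle((t[:,:2]*1000).astype(np.float32)))
    c=np.array([cx,cy]); ang=np.radians(a if h>w else a-90) # long axis = y'
    e=np.array([-np.sin(ang),np.cos(ang)])
    print('ends',c+50*e,c-50*e,'dir',np.degrees(np.arctan2(e[1],e[0])))
a=cv2.resize(np.load('top0.npz')['im'][140:310,340:560],None,fx=2.6,fy=2.6)
b=cv2.resize(np.load('scene0.npz')['im'][150:370,40:300],(442,442*220//260))
save('crop.png',cv2.resize(np.load('scene0.npz')['im'][150:420,40:300],None,fx=2.2,fy=2.2))
E
```

```text
top rect mm 554.256103515625 158.9874725341797 101.03480529785156 210.26487731933594 62.82487869262695
jar ((618.7208251953125, -197.2589874267578), 23.048994064331055)
vial ((483.4340515136719, -308.0272216796875), 14.035782814025879)
bottle ((457.6356506347656, -108.90057373046875), 14.846440315246582)
ends [509.7753651  181.82305683] [598.73684193 136.15188824] dir 152.82487869262695
scene rect mm 556.768798828125 159.4212646484375 100.0718994140625 215.3494110107422 62.83005142211914
jar ((622.392333984375, -196.95616149902344), 23.506507873535156)
vial ((486.293212890625, -308.0973205566406), 14.846872329711914)
bottle ((462.2104797363281, -108.28681945800781), 16.08467674255371)
ends [512.28599897 182.25283308] [601.25159868 136.58969622] dir 152.83005142211914
```

View pics/crop.png

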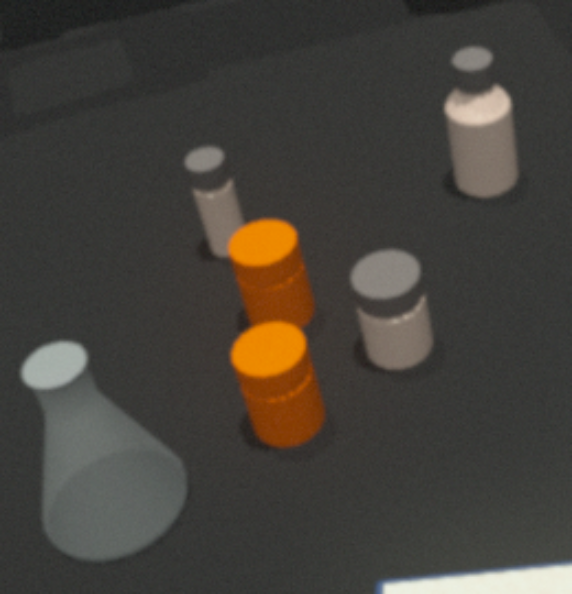

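The crop confirms the choice: the white jar with the grey cap is at (390,310) in the crop, the slim vial at (213,200) and the necked bottle at (480,120). The orange jars and flask stand apart. I'm moving above the jar.

>>> carry_out(
  hand=0.085,
  motion=[
    {"x":0.038,"y":0.03,"yaw":0.1},
    {"x":0.076,"y":0.06,"yaw":0.2},
    {"x":0.114,"y":0.09,"yaw":0.3},
    {"x":0.152,"y":0.12,"yaw":0.4},
    {"x":0.19,"y":0.15,"yaw":0.5},
    {"x":0.228,"y":0.18,"yaw":0.6},
    {"x":0.266,"y":0.21,"yaw":0.7},
    {"x":0.304,"y":0.24,"yaw":0.8},
  ],
)

```text
schema error: expected keys x, y, z, yaw
```

>>> carry_out(
  motion=[
    {"x":0.038,"y":0.03,"yaw":0.1},
    {"x":0.076,"y":0.06,"yaw":0.2},
    {"x":0.114,"y":0.09,"yaw":0.3},
    {"x":0.145,"y":0.12,"yaw":0.4},
    {"x":0.17,"y":0.14,"yaw":0.48},
    {"x":0.183,"y":0.148,"yaw":0.54},
    {"x":0.183,"y":0.148,"yaw":0.54},
    {"x":0.183,"y":0.148,"yaw":0.54},
  ],
)

```text
schema error: expected keys x, y, z, yaw
```

```bash
python3 - <<'E'
from h import *
s=monitor.observe();print(s['tool_pos'],s['ee_rot'],s['qpos'],s['width'])
im,d,W,P=snap('wrist');save('w1.png',im)
z=W[...,2];t=W[(abs(z-.07)<.006)&(np.hypot(W[...,0]-.62,W[...,1]+.197)<.035)]
print(len(t),cv2.minEnclosingCircle((t[:,:2]*1000).astype(np.float32)),np.median(t[:,2]) if len(t) else 0)
E
```

```text
[ 0.13311232 -0.58473958  0.20503036] [[ 9.75061724e-01  2.21933677e-01 -2.79109950e-04]
 [ 2.21933817e-01 -9.75060098e-01  1.78480965e-03]
 [ 1.23960392e-04 -1.80224351e-03 -9.99998368e-01]] [-1.40370564e+00  9.18143009e-02  1.23179241e+00  2.23044255e-05
  1.81979232e+00 -5.67012541e-02] 0.08547728657252861
0 ((0.0, 0.0), 0.0) 0
```

View pics/w1.png

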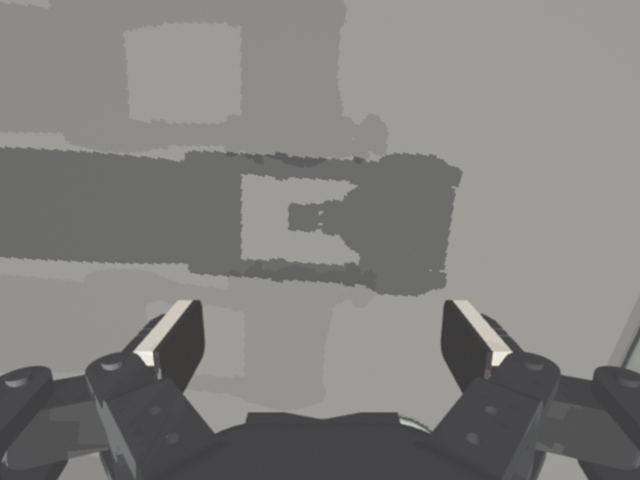

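Both calls were refused because every row needs all four keys, so the arm has not moved. The wrist picture shows only bare bench and the fingers. I'm repeating the move with z included.

>>> carry_out(
  hand=0.085,
  motion=[
    {"x":0.038,"y":0.03,"z":0,"yaw":0.1},
    {"x":0.076,"y":0.06,"z":0,"yaw":0.2},
    {"x":0.114,"y":0.09,"z":0,"yaw":0.3},
    {"x":0.152,"y":0.12,"z":0,"yaw":0.4},
    {"x":0.19,"y":0.15,"z":0,"yaw":0.5},
    {"x":0.228,"y":0.18,"z":0,"yaw":0.6},
    {"x":0.266,"y":0.21,"z":0,"yaw":0.7},
    {"x":0.304,"y":0.24,"z":0,"yaw":0.8},
  ],
)

```text
t: 0.95
tool_pos: [0.4384, -0.3435, 0.2059]
ee_rot: [[0.517, 0.856, -0.0], [0.856, -0.517, 0.0], [-0.0, -0.0, -1.0]]
wrist_force: [0.5, -0.2, -0.6]
width: 0.085
```

>>> carry_out(
  motion=[
    {"x":0.038,"y":0.03,"z":0,"yaw":0.1},
    {"x":0.076,"y":0.06,"z":0,"yaw":0.2},
    {"x":0.114,"y":0.09,"z":0,"yaw":0.3},
    {"x":0.145,"y":0.12,"z":0,"yaw":0.4},
    {"x":0.17,"y":0.14,"z":0,"yaw":0.48},
    {"x":0.183,"y":0.148,"z":0,"yaw":0.54},
    {"x":0.183,"y":0.148,"z":0,"yaw":0.54},
    {"x":0.183,"y":0.148,"z":0,"yaw":0.54},
  ],
)

```text
t: 1.75
tool_pos: [0.6198, -0.1972, 0.2055]
ee_rot: [[0.008, 1.0, -0.001], [1.0, -0.008, -0.0], [-0.0, -0.001, -1.0]]
wrist_force: [-0.4, -1.8, -0.6]
width: 0.0854
```

```bash
python3 - <<'E'
from h import *
s=monitor.observe();print(s['tool_pos'],s['qpos'],s['width'])
im,d,W,P=snap('wrist');save('w2.png',im)
z=W[...,2];t=W[(abs(z-.07)<.006)&(np.hypot(W[...,0]-.62,W[...,1]+.197)<.035)]
print(len(t),cv2.minEnclosingCircle((t[:,:2]*1000).astype(np.float32)),np.median(t[:,2]) if len(t) else 0)
E
```

```text
[ 0.619843   -0.19718669  0.20547934] [-3.60031044e-01  2.31580747e-01  1.07640040e+00 -4.85566234e-04
  1.83482233e+00 -3.51968741e-01] 0.08539558684171052
2599 ((618.6614379882812, -196.82907104492188), 23.073928833007812) 0.06921094186640303
```

View pics/w2.png

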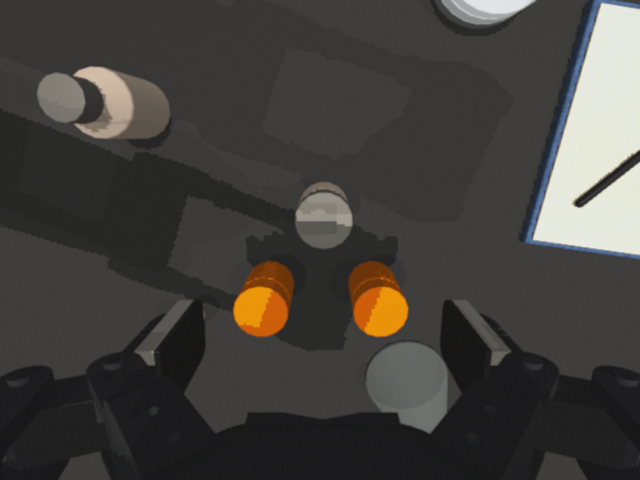

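The wrist view shows the jar centred between the fingers at (325,218), with the orange jars at (262,310) and (380,310), clear of the jaw path along x. It measures the jar within 1 mm of the top-camera value. Next I descend and grip.

>>> carry_out(
  motion=[
    {"x":-0.001,"y":0,"z":-0.035,"yaw":0},
    {"x":-0.001,"y":0,"z":-0.075,"yaw":0},
    {"x":-0.001,"y":0,"z":-0.11,"yaw":0},
    {"x":-0.001,"y":0,"z":-0.135,"yaw":0},
    {"x":-0.001,"y":0,"z":-0.155,"yaw":0},
    {"x":-0.001,"y":0,"z":-0.167,"yaw":0},
    {"x":-0.001,"y":0,"z":-0.172,"yaw":0},
    {"x":-0.001,"y":0,"z":-0.172,"yaw":0},
  ],
)

```text
t: 2.6
tool_pos: [0.6188, -0.1976, 0.0342]
ee_rot: [[0.008, 1.0, -0.0], [1.0, -0.008, -0.0], [-0.0, -0.0, -1.0]]
wrist_force: [0.0, -0.4, 0.3]
width: 0.0851
```

>>> carry_out(
  hand=0.03,
  motion=[
    {"x":0,"y":0,"z":0,"yaw":0},
    {"x":0,"y":0,"z":0,"yaw":0},
    {"x":0,"y":0,"z":0,"yaw":0},
    {"x":0,"y":0,"z":0,"yaw":0},
    {"x":0,"y":0,"z":0,"yaw":0},
    {"x":0,"y":0,"z":0,"yaw":0},
    {"x":0,"y":0,"z":0,"yaw":0},
    {"x":0,"y":0,"z":0,"yaw":0},
  ],
)

```text
t: 3.4
tool_pos: [0.6202, -0.1974, 0.036]
ee_rot: [[0.007, 1.0, 0.003], [1.0, -0.007, -0.001], [-0.001, 0.003, -1.0]]
wrist_force: [0.1, -0.3, 6.5]
width: 0.0432
```

>>> carry_out(
  motion=[
    {"x":0,"y":0,"z":0,"yaw":0},
    {"x":0,"y":0,"z":0.005,"yaw":0},
    {"x":0,"y":0,"z":0.02,"yaw":0},
    {"x":0,"y":0,"z":0.045,"yaw":0},
    {"x":0,"y":0,"z":0.07,"yaw":0},
    {"x":0,"y":0,"z":0.09,"yaw":0},
    {"x":0,"y":0,"z":0.1,"yaw":0},
    {"x":0,"y":0,"z":0.1,"yaw":0},
  ],
)

```text
t: 4.2
tool_pos: [0.6199, -0.1973, 0.1365]
ee_rot: [[0.007, 1.0, 0.003], [1.0, -0.007, -0.001], [-0.001, 0.003, -1.0]]
wrist_force: [-0.0, -1.0, -0.7]
width: 0.0434
```

```bash
python3 - <<'E'
from h import *
s=monitor.observe();print(s['tool_pos'],s['width'],s['wrist_force'])
im,d,W,P=snap('scene');save('s2.png',np.ascontiguousarray(im[100:400,50:450]))
im,d,W,P=snap('wrist');save('w3.png',im)
E
```

```text
[ 0.61993578 -0.19734062  0.1365118 ] 0.04338862437072786 [-0.0250503  -0.99319385 -0.71474599]
```

View pics/s2.png

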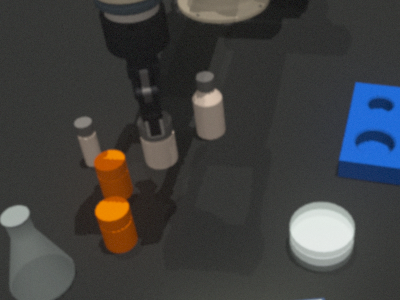

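The crop shows the jar lifted and upright in the gripper at (160,140). The bottle at (209,105), vial at (88,140) and both orange jars are undisturbed. I'm carrying it to the wide well.

>>> carry_out(
  motion=[
    {"x":0,"y":0.025,"z":0,"yaw":0},
    {"x":-0.002,"y":0.065,"z":0,"yaw":0},
    {"x":-0.006,"y":0.11,"z":0,"yaw":0},
    {"x":-0.01,"y":0.155,"z":0,"yaw":0},
    {"x":-0.013,"y":0.2,"z":0,"yaw":0},
    {"x":-0.016,"y":0.245,"z":0,"yaw":0},
    {"x":-0.018,"y":0.28,"z":0,"yaw":0},
    {"x":-0.018,"y":0.3,"z":0,"yaw":0},
  ],
)

```text
t: 5.1
tool_pos: [0.5997, 0.106, 0.132]
ee_rot: [[0.004, 1.0, -0.003], [1.0, -0.004, 0.0], [0.0, -0.003, -1.0]]
wrist_force: [-0.5, -0.1, -0.3]
width: 0.0428
```

>>> carry_out(
  motion=[
    {"x":0,"y":0.015,"z":0,"yaw":0},
    {"x":0,"y":0.028,"z":0,"yaw":0},
    {"x":0,"y":0.034,"z":0,"yaw":0},
    {"x":0,"y":0.034,"z":0,"yaw":0},
    {"x":0,"y":0.034,"z":0,"yaw":0},
    {"x":0,"y":0.034,"z":-0.02,"yaw":0},
    {"x":0,"y":0.034,"z":-0.035,"yaw":0},
    {"x":0,"y":0.034,"z":-0.035,"yaw":0},
  ],
)

```text
t: 5.9
tool_pos: [0.5995, 0.1359, 0.0955]
ee_rot: [[0.008, 1.0, -0.006], [1.0, -0.008, -0.001], [-0.001, -0.006, -1.0]]
wrist_force: [-0.8, 0.6, -1.6]
width: 0.0428
```

```bash
cat > chk.py <<'E'
from h import *
import sys
s=monitor.observe();print(s['tool_pos'],s['width'],s['wrist_force'])
im,d,W,P=snap('wrist');save(sys.argv[1],im)
i=im.astype(int);b=(i[...,2]>i[...,0]+50)&(abs(W[...,2]-.035)<.006)
print(b.sum(),cv2.minAreaRect((W[b][:,:2]*1000).astype(np.float32)) if b.sum()>50 else '')
E
python3 chk.py w4.png
```

```text
[0.5995466  0.13586628 0.0954504 ] 0.04281354939853193 [-0.83180814  0.60382753 -1.60897186]
43446 ((553.1085815429688, 159.59811401367188), (100.60694885253906, 211.08938598632812), 62.87824249267578)
```

View pics/w4.png

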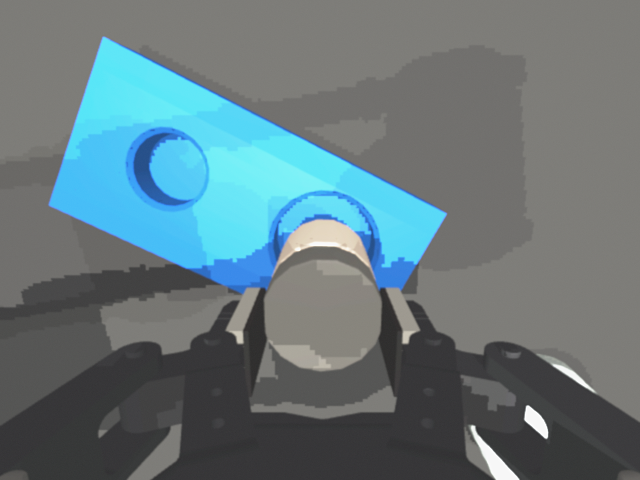

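The wrist view shows the jar held square at (323,310) over the wide well, whose rim is centred near (325,232). The carrier measurement gives the wide well at (0.599, 0.136), within 1 mm of the tool. I'm lowering gently.

>>> carry_out(
  motion=[
    {"x":-0.001,"y":0.001,"z":-0.01,"yaw":0},
    {"x":-0.001,"y":0.001,"z":-0.02,"yaw":0},
    {"x":-0.001,"y":0.001,"z":-0.03,"yaw":0},
    {"x":-0.001,"y":0.001,"z":-0.038,"yaw":0},
    {"x":-0.001,"y":0.001,"z":-0.042,"yaw":0},
    {"x":-0.001,"y":0.001,"z":-0.045,"yaw":0},
    {"x":-0.001,"y":0.001,"z":-0.047,"yaw":0},
    {"x":-0.001,"y":0.001,"z":-0.047,"yaw":0},
  ],
)

```text
t: 6.75
tool_pos: [0.6002, 0.138, 0.0521]
ee_rot: [[0.007, 1.0, 0.0], [1.0, -0.007, 0.0], [0.0, 0.0, -1.0]]
wrist_force: [-0.6, 0.6, -0.6]
width: 0.0429
```

>>> carry_out(
  motion=[
    {"x":0,"y":0,"z":-0.001,"yaw":0},
    {"x":0,"y":0,"z":-0.001,"yaw":0},
    {"x":0,"y":0,"z":-0.002,"yaw":0},
    {"x":0,"y":0,"z":-0.002,"yaw":0},
  ],
)

```text
t: 7.15
tool_pos: [0.6002, 0.1379, 0.0501]
ee_rot: [[0.007, 1.0, 0.0], [1.0, -0.007, -0.0], [-0.0, 0.0, -1.0]]
wrist_force: [-0.4, 0.2, 0.6]
width: 0.0434
```

>>> carry_out(
  motion=[
    {"x":0,"y":0,"z":-0.001,"yaw":0},
    {"x":0,"y":0,"z":-0.002,"yaw":0},
    {"x":0,"y":0,"z":-0.003,"yaw":0},
    {"x":0,"y":0,"z":-0.003,"yaw":0},
  ],
)

```text
t: 7.55
tool_pos: [0.6, 0.1379, 0.0468]
ee_rot: [[0.007, 1.0, -0.0], [1.0, -0.007, -0.0], [-0.0, -0.0, -1.0]]
wrist_force: [0.1, -0.0, -1.7]
width: 0.0426
```

>>> carry_out(
  motion=[
    {"x":0,"y":0,"z":-0.001,"yaw":0},
    {"x":0,"y":0,"z":-0.001,"yaw":0},
    {"x":0,"y":0,"z":-0.001,"yaw":0},
  ],
)

```text
t: 7.85
tool_pos: [0.6002, 0.1379, 0.0461]
ee_rot: [[0.007, 1.0, 0.0], [1.0, -0.007, 0.0], [0.0, 0.0, -1.0]]
wrist_force: [-0.3, 0.1, -0.9]
width: 0.0429
```

>>> carry_out(
  motion=[
    {"x":0,"y":0,"z":-0.001,"yaw":0},
    {"x":0,"y":0,"z":-0.0015,"yaw":0},
    {"x":0,"y":0,"z":-0.0015,"yaw":0},
  ],
)

```text
t: 8.15
tool_pos: [0.6003, 0.1381, 0.0459]
ee_rot: [[0.007, 1.0, 0.001], [1.0, -0.007, 0.0], [0.0, 0.001, -1.0]]
wrist_force: [-2.0, -0.7, 4.7]
width: 0.0429
```

The jar is on the well floor (4.7 N upward). I'm releasing it and rising.

>>> carry_out(
  hand=0.075,
  motion=[
    {"x":0,"y":0,"z":0,"yaw":0},
    {"x":0,"y":0,"z":0,"yaw":0},
    {"x":0,"y":0,"z":0,"yaw":0},
    {"x":0,"y":0,"z":0,"yaw":0},
    {"x":0,"y":0,"z":0,"yaw":0},
  ],
)

```text
t: 8.65
tool_pos: [0.6001, 0.138, 0.0444]
ee_rot: [[0.007, 1.0, -0.0], [1.0, -0.007, -0.0], [-0.0, -0.0, -1.0]]
wrist_force: [-0.4, 0.3, 0.3]
width: 0.0748
```

>>> carry_out(
  motion=[
    {"x":0,"y":0,"z":0.01,"yaw":0},
    {"x":0,"y":0,"z":0.03,"yaw":0},
    {"x":0,"y":0,"z":0.06,"yaw":0},
    {"x":0,"y":0,"z":0.1,"yaw":0},
    {"x":0,"y":0,"z":0.13,"yaw":0},
    {"x":0,"y":0,"z":0.15,"yaw":0},
    {"x":0,"y":0,"z":0.16,"yaw":0},
    {"x":0,"y":0,"z":0.16,"yaw":0},
  ],
)

```text
t: 9.45
tool_pos: [0.6008, 0.1381, 0.2068]
ee_rot: [[0.007, 1.0, 0.003], [1.0, -0.007, 0.001], [0.001, 0.003, -1.0]]
wrist_force: [-0.0, 0.8, -0.2]
width: 0.0749
```

```bash
cat > top.py <<'E'
from h import *
s=monitor.observe();print(s['t'],s['tool_pos'],s['width'])
for n in('top','scene','wrist'):
    im,d,W,P=snap(n);z=W[...,2]
    for nm,x,y,zt in(('jar',.6,.137,.08),('vial',.484,-.308,.085),('vial in well',.51,.182,.095),('bottle',.457,-.109,.115)):
        t=W[(abs(z-zt)<.006)&(np.hypot(W[...,0]-x,W[...,1]-y)<.032)]
        if len(t)>20: print(n,nm,len(t),cv2.minEnclosingCircle((t[:,:2]*1000).astype(np.float32)),np.median(t[:,2]))
E
python3 top.py
```

```text
9.45 [0.60078402 0.13806411 0.20679389] 0.07494189185986781
top jar 623 ((599.3564453125, 137.6767120361328), 23.02743911743164) 0.07913031959098293
top vial 250 ((482.98773193359375, -308.303955078125), 14.184009552001953) 0.08436211538550148
top bottle 300 ((457.8495178222656, -108.970947265625), 14.77818489074707) 0.1144623356686586
scene jar 469 ((602.4300537109375, 137.85231018066406), 24.128480911254883) 0.07754498486670303
scene vial 180 ((487.10302734375, -308.62030029296875), 15.04863452911377) 0.08288592048560467
scene bottle 179 ((460.8229064941406, -108.26514434814453), 16.35956382751465) 0.11263290806645898
wrist jar 2808 ((599.0264282226562, 138.57492065429688), 23.024316787719727) 0.07918471024865098
```

The jar stands upright: its top is at 0.079 m (0.080 expected) at (0.599, 0.138), and the bottle and vial have not moved. I'm going to the vial and turning the jaws to clear the nearest orange jar.

>>> carry_out(
  motion=[
    {"x":-0.01,"y":-0.03,"z":0,"yaw":-0.1},
    {"x":-0.02,"y":-0.07,"z":0,"yaw":-0.2},
    {"x":-0.03,"y":-0.11,"z":0,"yaw":-0.3},
    {"x":-0.04,"y":-0.15,"z":0,"yaw":-0.4},
    {"x":-0.05,"y":-0.19,"z":0,"yaw":-0.5},
    {"x":-0.06,"y":-0.23,"z":0,"yaw":-0.6},
    {"x":-0.07,"y":-0.27,"z":0,"yaw":-0.7},
    {"x":-0.08,"y":-0.31,"z":0,"yaw":-0.8},
  ],
)

```text
t: 10.4
tool_pos: [0.5189, -0.1733, 0.2027]
ee_rot: [[0.725, 0.689, -0.003], [0.689, -0.725, 0.001], [-0.001, -0.003, -1.0]]
wrist_force: [1.2, 0.1, 0.7]
width: 0.075
```

>>> carry_out(
  motion=[
    {"x":-0.01,"y":-0.04,"z":0,"yaw":-0.1},
    {"x":-0.02,"y":-0.08,"z":0,"yaw":-0.2},
    {"x":-0.03,"y":-0.11,"z":0,"yaw":-0.3},
    {"x":-0.036,"y":-0.13,"z":0,"yaw":-0.4},
    {"x":-0.037,"y":-0.136,"z":0,"yaw":-0.4},
    {"x":-0.037,"y":-0.136,"z":0,"yaw":-0.4},
    {"x":-0.037,"y":-0.136,"z":0,"yaw":-0.4},
  ],
)

```text
t: 11.1
tool_pos: [0.4834, -0.307, 0.2039]
ee_rot: [[0.934, 0.358, -0.001], [0.358, -0.934, 0.001], [-0.0, -0.001, -1.0]]
wrist_force: [0.7, -0.4, -0.6]
width: 0.0751
```

```bash
python3 top.py; python3 chk.py w5.png
```

```text
11.1 [ 0.48342081 -0.30700155  0.20390244] 0.07508703274179278
top jar 620 ((599.5805053710938, 137.56858825683594), 22.81235694885254) 0.07913273668029114
top vial 237 ((483.2594299316406, -307.9076232910156), 13.750068664550781) 0.08439616739282563
top bottle 302 ((457.5671081542969, -108.8475112915039), 14.847620964050293) 0.11432225045373906
scene jar 468 ((602.1910400390625, 138.0142822265625), 24.087345123291016) 0.0775218812947055
scene vial 183 ((487.54791259765625, -308.5013122558594), 15.070168495178223) 0.08291646708956912
scene bottle 180 ((461.0483703613281, -107.81108856201172), 16.453445434570312) 0.11255680797485285
wrist vial 1070 ((482.5328369140625, -308.24603271484375), 14.031083106994629) 0.08422672609172266
wrist bottle 1839 ((457.2792053222656, -109.40319061279297), 15.389213562011719) 0.11424428170288986
[ 0.48366871 -0.30689999  0.20460693] 0.07520649689176284 [ 0.48002764 -0.24196208  0.42030771]
0
```

View pics/w5.png

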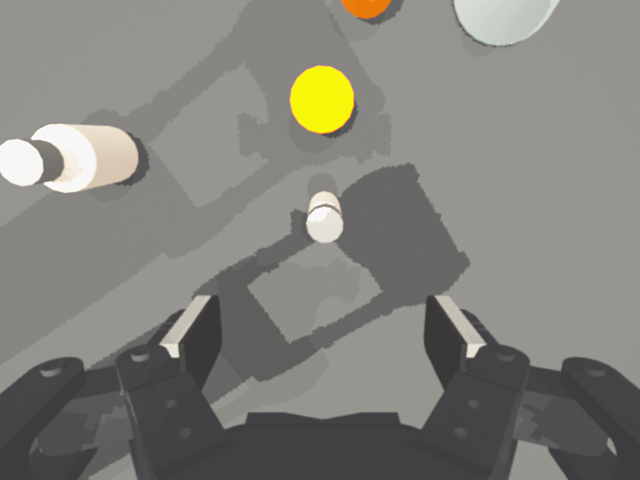

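The wrist view shows the vial centred at (325,222) between the open fingers. The orange jar at (322,100) lies outside the jaw line. I'm descending and gripping.

>>> carry_out(
  motion=[
    {"x":0,"y":-0.001,"z":-0.035,"yaw":0},
    {"x":0,"y":-0.001,"z":-0.075,"yaw":0},
    {"x":0,"y":-0.001,"z":-0.11,"yaw":0},
    {"x":0,"y":-0.001,"z":-0.135,"yaw":0},
    {"x":0,"y":-0.001,"z":-0.153,"yaw":0},
    {"x":0,"y":-0.001,"z":-0.163,"yaw":0},
    {"x":0,"y":-0.001,"z":-0.167,"yaw":0},
    {"x":0,"y":-0.001,"z":-0.167,"yaw":0},
  ],
)

```text
t: 12.1
tool_pos: [0.4834, -0.3089, 0.0379]
ee_rot: [[0.934, 0.356, 0.0], [0.356, -0.934, -0.0], [0.0, 0.0, -1.0]]
wrist_force: [-0.0, -0.8, 0.8]
width: 0.075
```

>>> carry_out(
  hand=0.018,
  motion=[
    {"x":0,"y":0,"z":0,"yaw":0},
    {"x":0,"y":0,"z":0,"yaw":0},
    {"x":0,"y":0,"z":0,"yaw":0},
    {"x":0,"y":0,"z":0,"yaw":0},
    {"x":0,"y":0,"z":0,"yaw":0},
    {"x":0,"y":0,"z":0,"yaw":0},
    {"x":0,"y":0,"z":0,"yaw":0},
    {"x":0,"y":0,"z":0,"yaw":0},
  ],
)

```text
t: 12.9
tool_pos: [0.4837, -0.3094, 0.0387]
ee_rot: [[0.935, 0.356, 0.002], [0.356, -0.935, -0.001], [0.001, 0.002, -1.0]]
wrist_force: [-0.8, 0.4, 5.7]
width: 0.026
```

>>> carry_out(
  motion=[
    {"x":0,"y":0,"z":0,"yaw":0},
    {"x":0,"y":0,"z":0.005,"yaw":0},
    {"x":0,"y":0,"z":0.02,"yaw":0},
    {"x":0,"y":0,"z":0.045,"yaw":0},
    {"x":0,"y":0,"z":0.08,"yaw":0},
    {"x":0,"y":0,"z":0.115,"yaw":0},
    {"x":0,"y":0,"z":0.13,"yaw":0},
    {"x":0,"y":0,"z":0.13,"yaw":0},
  ],
)

```text
t: 13.7
tool_pos: [0.4842, -0.3098, 0.171]
ee_rot: [[0.935, 0.356, 0.004], [0.356, -0.935, -0.003], [0.003, 0.005, -1.0]]
wrist_force: [-0.3, 0.6, -0.9]
width: 0.026
```

The vial is held (width 0.026). I'm carrying it to the narrow well, swinging out around the bottle.

>>> carry_out(
  motion=[
    {"x":0.01,"y":0.02,"z":0,"yaw":0},
    {"x":0.025,"y":0.055,"z":0,"yaw":0},
    {"x":0.04,"y":0.095,"z":0,"yaw":0},
    {"x":0.055,"y":0.135,"z":0,"yaw":0},
    {"x":0.06,"y":0.18,"z":0,"yaw":0},
    {"x":0.06,"y":0.225,"z":0,"yaw":0},
    {"x":0.055,"y":0.27,"z":0,"yaw":0},
    {"x":0.05,"y":0.315,"z":0,"yaw":0},
  ],
)

```text
t: 14.5
tool_pos: [0.5319, 0.0078, 0.1646]
ee_rot: [[0.935, 0.356, -0.004], [0.356, -0.935, 0.0], [-0.004, -0.002, -1.0]]
wrist_force: [1.1, -0.1, -1.1]
width: 0.0259
```

>>> carry_out(
  motion=[
    {"x":-0.005,"y":0.045,"z":0,"yaw":0},
    {"x":-0.01,"y":0.09,"z":0,"yaw":0},
    {"x":-0.016,"y":0.13,"z":0,"yaw":0},
    {"x":-0.022,"y":0.16,"z":0,"yaw":0},
    {"x":-0.025,"y":0.176,"z":0,"yaw":0},
    {"x":-0.025,"y":0.176,"z":0,"yaw":0},
    {"x":-0.025,"y":0.176,"z":-0.025,"yaw":0},
    {"x":-0.025,"y":0.176,"z":-0.025,"yaw":0},
  ],
)

```text
t: 15.3
tool_pos: [0.5062, 0.1807, 0.1375]
ee_rot: [[0.935, 0.355, -0.008], [0.355, -0.935, -0.003], [-0.008, -0.0, -1.0]]
wrist_force: [-1.9, -0.4, -1.3]
width: 0.0262
```

```bash
python3 chk.py w6.png
```

```text
[0.50619613 0.18070599 0.13748073] 0.026244667377906844 [-1.91397184 -0.44450071 -1.33658843]
32343 ((553.56396484375, 159.22633361816406), (100.47938537597656, 210.60731506347656), 62.840328216552734)
```

View pics/w6.png

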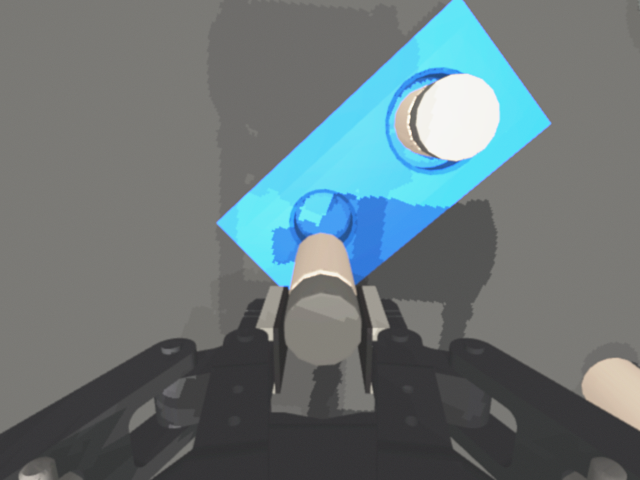

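The wrist view shows the vial held upright at (322,310) above the narrow well at (322,220). The jar stands in its own well at (455,115). I'm lowering most of the way, then re-measuring.

>>> carry_out(
  motion=[
    {"x":0.001,"y":0.001,"z":0,"yaw":0},
    {"x":0.001,"y":0.001,"z":-0.015,"yaw":0},
    {"x":0.001,"y":0.001,"z":-0.03,"yaw":0},
    {"x":0.001,"y":0.001,"z":-0.043,"yaw":0},
    {"x":0.001,"y":0.001,"z":-0.05,"yaw":0},
    {"x":0.001,"y":0.001,"z":-0.05,"yaw":0},
    {"x":0.001,"y":0.001,"z":-0.05,"yaw":0},
  ],
)

```text
t: 16.05
tool_pos: [0.5092, 0.183, 0.0926]
ee_rot: [[0.935, 0.356, -0.0], [0.356, -0.935, -0.0], [-0.0, -0.0, -1.0]]
wrist_force: [0.1, 0.0, -0.2]
width: 0.0258
```

>>> carry_out(
  motion=[
    {"x":0,"y":-0.001,"z":-0.01,"yaw":0},
    {"x":0,"y":-0.001,"z":-0.02,"yaw":0},
    {"x":0,"y":-0.001,"z":-0.029,"yaw":0},
    {"x":0,"y":-0.001,"z":-0.035,"yaw":0},
    {"x":0,"y":-0.001,"z":-0.039,"yaw":0},
    {"x":0,"y":-0.001,"z":-0.041,"yaw":0},
    {"x":0,"y":-0.001,"z":-0.042,"yaw":0},
    {"x":0,"y":-0.001,"z":-0.042,"yaw":0},
  ],
)

```text
t: 16.85
tool_pos: [0.5093, 0.182, 0.0508]
ee_rot: [[0.935, 0.356, 0.0], [0.356, -0.935, 0.0], [0.0, 0.0, -1.0]]
wrist_force: [0.1, -0.4, -0.7]
width: 0.0261
```

>>> carry_out(
  motion=[
    {"x":0,"y":0,"z":-0.001,"yaw":0},
    {"x":0,"y":0,"z":-0.0015,"yaw":0},
    {"x":0,"y":0,"z":-0.0015,"yaw":0},
  ],
)

```text
t: 17.15
tool_pos: [0.5092, 0.182, 0.0492]
ee_rot: [[0.935, 0.356, 0.0], [0.356, -0.935, 0.0], [0.0, 0.0, -1.0]]
wrist_force: [-0.3, -0.4, 0.1]
width: 0.0262
```

>>> carry_out(
  motion=[
    {"x":0,"y":0,"z":-0.001,"yaw":0},
    {"x":0,"y":0,"z":-0.001,"yaw":0},
    {"x":0,"y":0,"z":-0.001,"yaw":0},
  ],
)

```text
t: 17.45
tool_pos: [0.5094, 0.1821, 0.0487]
ee_rot: [[0.935, 0.356, 0.001], [0.356, -0.935, 0.0], [0.001, 0.0, -1.0]]
wrist_force: [0.2, -0.6, 3.6]
width: 0.0262
```

The vial is on the floor (3.6 N). I'm releasing it and backing off.

>>> carry_out(
  hand=0.065,
  motion=[
    {"x":0,"y":0,"z":0,"yaw":0},
    {"x":0,"y":0,"z":0,"yaw":0},
    {"x":0,"y":0,"z":0,"yaw":0},
    {"x":0,"y":0,"z":0,"yaw":0},
    {"x":0,"y":0,"z":0,"yaw":0},
  ],
)

```text
t: 17.95
tool_pos: [0.5091, 0.1819, 0.0479]
ee_rot: [[0.935, 0.356, -0.0], [0.356, -0.935, -0.0], [-0.0, -0.0, -1.0]]
wrist_force: [-0.0, -0.1, -1.2]
width: 0.0649
```

>>> carry_out(
  motion=[
    {"x":0,"y":0,"z":0.01,"yaw":0},
    {"x":0,"y":0,"z":0.03,"yaw":0},
    {"x":0,"y":0,"z":0.06,"yaw":0},
    {"x":0,"y":0,"z":0.1,"yaw":0},
    {"x":0,"y":0,"z":0.13,"yaw":0},
    {"x":0,"y":0,"z":0.15,"yaw":0},
    {"x":0,"y":0,"z":0.16,"yaw":0},
    {"x":0,"y":0,"z":0.16,"yaw":0},
  ],
)

```text
t: 18.75
tool_pos: [0.5098, 0.1822, 0.2101]
ee_rot: [[0.935, 0.356, 0.003], [0.356, -0.935, 0.001], [0.003, 0.0, -1.0]]
wrist_force: [0.4, -0.1, -0.0]
width: 0.0647
```

```bash
python3 top.py; python3 -c "
from h import *
im,*_=snap('scene');save('s3.png',im)"
```

```text
18.75 [0.50976863 0.18216613 0.21010024] 0.06473910247598112
top jar 622 ((599.3305053710938, 137.5910186767578), 23.213031768798828) 0.07922702732567144
top vial in well 257 ((509.1415710449219, 182.44015502929688), 14.157827377319336) 0.09409020778985244
top bottle 302 ((457.47662353515625, -108.7856216430664), 15.005032539367676) 0.11437308136963426
scene jar 468 ((603.1747436523438, 138.42515563964844), 23.836511611938477) 0.07753818105144034
scene vial in well 151 ((513.177978515625, 183.39161682128906), 14.920769691467285) 0.09221631235000194
scene bottle 181 ((461.7487487792969, -108.14838409423828), 16.426902770996094) 0.11257163988995622
wrist jar 3299 ((599.018798828125, 138.53799438476562), 22.901357650756836) 0.07917407841664376
wrist vial in well 1127 ((508.572265625, 183.4325408935547), 13.91897964477539) 0.09419359952694034
```

View pics/s3.png

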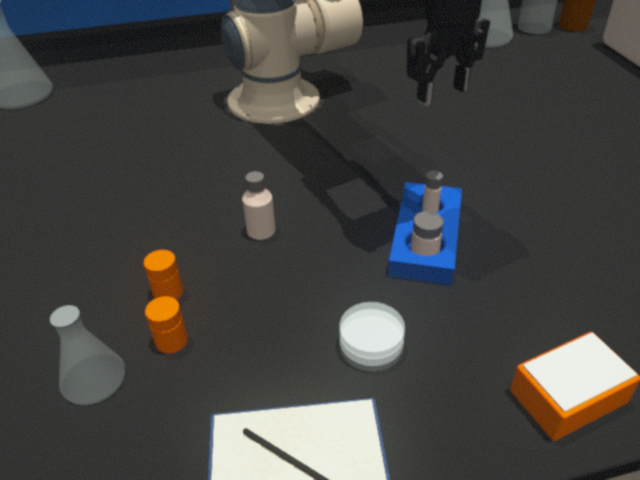

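The scene view shows the jar at (427,235) and the vial at (432,193) standing upright in their wells. The bottle at (258,205) has not moved and the gripper is well clear, so I'm handing in.

```bash
python3 -c "
from bench import workorder
print(workorder.close_job())"
```

```text
the job is handed in; nothing more can be done
None
```

The wide jar is in the carrier's wide well and the slim vial in its narrow well, both upright. I set the jar down first, then the vial. Each was lowered until it touched the floor (4.7 N and 3.6 N) before I let go. I handed the job in at about 19 s on the robot's clock.

- **Final positions:** the jar top is at 0.079 m (0.080 expected) and the vial top at 0.094 m (0.095 expected). Each is within about 2 mm of its well centre by the top and wrist cameras.
- **Surroundings:** the tall bottle stayed within 1 mm of its first measured position, and the orange jars look undisturbed. The gripper was open and well clear at hand-in.
- **Disagreement:** the scene camera reads positions 3–4 mm higher in x and 1–2 mm lower in z than the other two. It did so from the start, so I relied on the top and wrist cameras.
- **Refused calls:** my first two move calls were refused because rows lacked the z key, and nothing moved.

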